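Couple a tanged drive shaft into a gearbox

ROBOT

A 6-joint arm with a two-finger parallel gripper is mounted at the origin on the work surface; the furniture and walls round the work are solid. World frame = base frame: x ahead of the robot, y to its left, z up, the work surface at z = 0. Lengths are in mm, angles in rad, forces in N, time in s.
With the tool pointing down it reaches from about 400 to 925 mm from the base axis. Payload 12.5 kg.
Tool frame: the origin (TCP) lies between the finger pads; the fingertips stand 14 mm ahead of it and the grasp point (between the pads) lies 5 mm behind it; x points along the fingers, y is the direction in which the jaws open and shut, and the axes are right-handed (so a half turn about x gives the same grasp; the last joint's range is limited). The gripper opens to 95 mm and grips with 3 to 60 N. Pads are 20 mm wide; open, the fingers measure 119 mm over their backs; the gripper's body (75 mm by 180 mm) begins 59 mm behind the grasp point.
Start: joints at [-1.235, 0.491, 1.559, -0, 1.092, -0.106], TCP at [267.253, -564.996, 228.661] pointing down, gripper open.
Joint ranges: [-3.1, 3.1], [-0.84, 2.19], [0.05, 2.79], [-1.13, 4.28], [0.06, 2.93], [-2.69, 2.69]. Speed limits (rad/s): [2.22, 2.22, 2.79, 3.14, 3.14, 3.14].

INTERFACE

Orientations are given as [roll, pitch, yaw] about the fixed x, y, z axes, in that order (R = Rz(yaw) Ry(pitch) Rx(roll)).
In Python, from cell import env, cams gives the robot as it stands.
- The arm moves only by the tool carry_out, never from a script. Its arguments are lists of equal length, an entry for each row: "grip": the closure, from -1 (fully open) to 1 (shut); "linear": the shift along the tool's x, y, z scaled (see below), a list of three; "turn": the turn about the tool's x scaled (see below). In form: {"grip": [grip, ...], "linear": [[tx, ty, tz], ...], "turn": [turn, ...]}. A call has 1 to 5 rows; each row shifts and turns the commanded pose from where the row before left it, along the tool's axes as they then stand; what a row does not reach is not made up. The controller multiplies each number of a shift by 0.5 m and each number of a turn by 180 degrees. A row lasts 1/10 s, in which the tool goes at most 50 mm and 8.59 degrees, less where a joint would pass 70% of its speed; a pose out of reach is approached as far as the arm can. A call with a number of a shift or a turn outside -1 to 1 is refused whole. A call with a gripper value outside its range is refused whole. The fingers move at their own pace and stop on an object; the grip force is fixed at half the most. Time passes only in rows, so rows that do not move let the fingers close. It gives the time, the measured TCP pose, the force and the opening at its end, in the units of the state.
- env.state(): the state, without advancing time (a new reading comes with each control period).
- cams.read_camera(name): name is "scene" or "top" or "wrist"; returns the picture (384x512x3 uint8, blue, green, red); there is no depth.
- cams.camera_info(name): a dict with "fx", "fy", "cx", "cy" (pixels), "view" (4x4, takes a point from world to camera coordinates). Camera axes: x right, y down, z forward; pixel columns grow to the right and rows downward; lengths in mm; the calibration is good to about 2 mm. A picture is of the moment at which its call begins: read the wrist's pose just before it. camera_info takes no time and is no camera call; for the wrist camera it gives the pose at the moment of the call.
- env.job_done(): hands the job in, once; it reports no verdict.
The state is a dict: "t": time; "joints": joint angles; "qvel": joint speeds; "tau": joint torques, N m; "eef_pos": TCP position; "tcp_rot": TCP orientation; "ft_force": force on the tool from outside, world axes, zero at the start; "moment": the same for the moment, N m; "opening": opening from 0.0 (shut) to 1.0 (fully open).
Only numpy, scipy, OpenCV 4.12 (cv2) and the standard library are available. Lean on these libraries where they do the work, as an engineer would, in place of code of your own. Each camera call takes 0.05 s, during which the arm holds its last target. There are 200 camera calls.

TASK

Take the drive shaft, the one with the flat-sided head, out of the wooden stand and fit it upright into the bore on top of the gearbox. The slot is deep down in the bore and cannot be trusted to the eye, so turn the shaft while pressing only lightly (its tang chips if forced) until the tang drops into the slot, seat it fully home with its collar flush on the boss, and let go. Leave the round plug in its hole and the other things on the bench where they are.

Things in the scene. Friction and masses are not known exactly. Their poses are not given: they have to be found in the camera images.
- shaft_head (a point): Centre of the head of the loose steel drive shaft (0.18-0.33 kg), upright in one hole of the stand. Head: flat-sided block 24 mm (its x) by 16 mm (its y), 46 mm high; grip it across the 16 mm, along y. z is up. Below it a round collar, 42 mm across: its top is 23 mm, its underside 29 mm below this point.
- tang_tip (a point): Centre of the shaft's lower end, 75 mm below shaft_head, same axes. The shaft below the collar: a round body 29.8 mm across and 32 mm long with chamfered foot, then a flat tang 24 mm wide (along x), 6 mm thick (along y), 14 mm long. The tang is in line with the head's wide sides; either half-turn of it fits the slot. More than 60 N of contact force between shaft and gearbox damages it.
- stand: Plain wooden block, fixed, 150 x 66 mm and 56 mm high, with two 34 mm through holes 80 mm apart along its x; the shaft and the plug stand in them with their collars resting on its top. To clear it the shaft must rise 46 mm. Origin: centre of its underside.
- plug_head (a point): Centre of the head of the round plug in the stand's other hole: same steel and collar as the shaft, but its head is a round cylinder 24 mm across and 46 mm high. It stays where it is.
- bore_mouth (a point): Centre of the bore's mouth on top of the gearbox's boss, 70 mm above the bench; z up, x towards the stub shaft. The bore is 32 mm across and 34 mm deep, down to a spindle with a slot. If the tang is not in the slot, the collar stops 12 mm above the boss; when fully home the collar lies on the boss and shaft_head is 29 mm above this point.
- gearbox: Grey box, fixed, 90 x 70 x 60 mm, steel boss 50 mm across on top, a stub shaft out of its +x side; origin under its centre. Down in the bore a stiff spindle (a light turn does not move it) has a slot 8.6 mm wide right across it. The slot's direction is not measured and hard to see: anywhere within 0.7 rad either side of this x axis. The tang drops in when within about 0.1 rad of it.
- masking_roll: Roll of masking tape, 82 mm across, 24 mm high, lying flat; a bystander, origin at its underside.
- pine_cube: Pine offcut 48 x 55 x 45 mm; a bystander, origin at its underside.
- screw_tin: Round grey tin, 64 mm across, 45 mm high; a bystander, origin at its underside.
- screwdriver: Yellow-handled screwdriver, 172 mm long, lying down; a bystander, origin at its underside.
Mind the look-alikes: they are no part of the job. There is more than one size of the gearbox; the one meant has the size given above. What is shaped like the part that bears shaft_head but blue is not meant.

How it is judged:
By the outcome, as a careful person would: the job done as asked, in the order asked, and still so for the second after the job is handed in, with the robot touching nothing.
It also fails if it takes over 72 s, if anything falls off the work surface, if the arm or the gripper's body presses on something with over 40 N, if the wrist force passes 120 N, or if a joint passes its speed limit or range.

## Working session

There is one attempt and no reset: what is moved stays moved. The work goes in short steps, Python scripts to look and compute and a tool call to move; the robot and the scene stay as the last step left them, time stands still between calls to the robot, and variables do not carry over. Pictures are saved under pics/ and viewed, about 8 in all and at most 12, crops included, and the job is handed in when it is done.

Besides the shell and the picture viewer there is one more tool, called after "Emit:" by a JSON object that holds its "api" and its "payload", one argument or row to a line. carry_out: Moves the arm, as the interface text tells. Shifts and turns lie within -1 to 1; 1 stands for 0.5 m of shift or 180 degrees of turn. Its arguments: {"type":"object","properties":{"grip":{"type":"array"},"linear":{"type":"array"},"turn":{"type":"array"}},"required":["grip","linear","turn"]}

```bash
ls; mkdir -p pics
python3 - <<'E'
from cell import env,cams
import cv2,numpy as np
s=env.state();print({k:np.round(v,3) if k!='t' else v for k,v in s.items()})
a=cams.read_camera("scene");b=cams.read_camera("top")
cv2.imwrite('pics/scene.png',a);cv2.imwrite('pics/top.png',b)
for n in("scene","top","wrist"):
    i=cams.camera_info(n);print(n,i['fx'],i['fy'],i['cx'],i['cy']);print(np.round(i['view'],3))
E
```

```text
pics
{'t': 0.0, 'joints': array([-1.235,  0.492,  1.559, -0.   ,  1.092, -0.106]), 'qvel': array([-0.001,  0.001,  0.   , -0.   , -0.001, -0.003]), 'tau': array([-1.0000e-03, -6.1265e+01, -2.5819e+01,  6.9000e-02,  4.8000e-02,
       -0.0000e+00]), 'eef_pos': array([ 267.185, -564.747,  228.071]), 'tcp_rot': array([-1.647,  1.57 ,  1.937]), 'ft_force': array([-0.553, -1.39 ,  0.107]), 'moment': array([-0.022, -0.005, -0.003]), 'opening': np.float64(0.997)}
scene 446.34503035235537 446.34503035235537 253.33853047746842 187.2658293946002
[[-7.220000e-01 -6.920000e-01 -1.000000e-02  2.673310e+02]
 [-4.690000e-01  5.010000e-01 -7.280000e-01  2.825770e+02]
 [ 5.080000e-01 -5.210000e-01 -6.860000e-01  1.171984e+03]
 [ 0.000000e+00  0.000000e+00  0.000000e+00  1.000000e+00]]
top 410.5168676937816 410.5168676937816 252.69595521697346 191.70734003746463
[[-1.900000e-02 -9.990000e-01  2.700000e-02 -3.651900e+01]
 [-9.860000e-01  1.400000e-02 -1.660000e-01  4.141000e+02]
 [ 1.650000e-01 -3.000000e-02 -9.860000e-01  1.208484e+03]
 [ 0.000000e+00  0.000000e+00  0.000000e+00  1.000000e+00]]
wrist 327.0216961769055 327.0216961769055 254.4297939846926 193.39939441123988
[[ 4.26000e-01 -9.05000e-01 -0.00000e+00 -6.25785e+02]
 [-8.64000e-01 -4.07000e-01  2.97000e-01 -3.30090e+01]
 [-2.68000e-01 -1.26000e-01 -9.55000e-01  3.91510e+02]
 [ 0.00000e+00  0.00000e+00  0.00000e+00  1.00000e+00]]
```

View pics/scene.png

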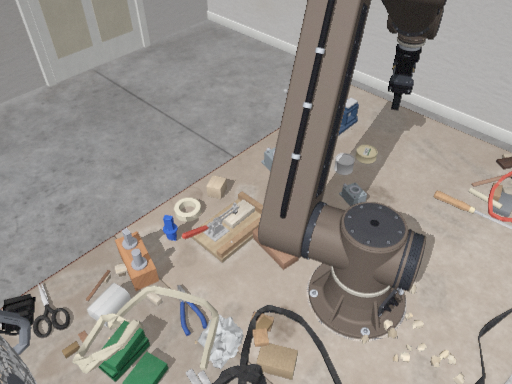

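View pics/top.png

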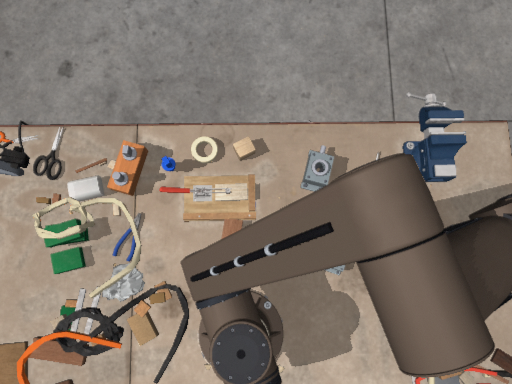

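```bash
cat > h.py <<'E'
from cell import env,cams
import cv2,numpy as np
np.set_printoptions(suppress=True,precision=2)
def ray(i,u,v):
    V=np.array(i['view']);R=V[:3,:3];c=-R.T@V[:3,3]
    return c,R.T@np.array([(u-i['cx'])/i['fx'],(v-i['cy'])/i['fy'],1])
def onz(i,u,v,z):
    c,d=ray(i,u,v);return c+d*(z-c[2])/d[2]
def proj(i,p):
    V=np.array(i['view']);q=V[:3,:3]@np.array(p)+V[:3,3]
    return np.array([i['fx']*q[0]/q[2]+i['cx'],i['fy']*q[1]/q[2]+i['cy']])
E
python3 - <<'E'
from h import *
t=cams.camera_info('top');s=cams.camera_info('scene')
for n,u,v,z in[('shaft?',128,153,95),('shaft?',121,180,95),('bore',318,169,70),('hid',335,268,50)]:
    p=onz(t,u,v,z);print(n,p,np.hypot(*p[:2]),'scene px',proj(s,p))
for n,u,v,z in[('A',353,190,65),('B',270,157,65),('h1',128,240,95),('h2',139,256,95)]:
    p=onz(s,u,v,z);print(n,p,'top px',proj(t,p))
T=cv2.imread('pics/top.png');S=cv2.imread('pics/scene.png')
def c(im,u,v,w=32,h=24):return cv2.resize(im[v-h:v+h,u-w:u+w],(400,300),interpolation=cv2.INTER_CUBIC)
cv2.imwrite('pics/m.png',np.vstack([np.hstack([c(T,127,167,40,30),c(T,318,168,40,30)]),np.hstack([c(S,137,257,48,36),c(S,330,170,80,60)])]))
E
```

```text
shaft? [522.5  318.26  95.  ] 611.7970138901595 scene px [130.86 234.52]
shaft? [442.88 335.71  95.  ] 555.7425316201038 scene px [143.14 254.32]
bore [ 473.46 -238.57   70.  ] 530.17043187743 scene px [280.21 154.33]
hid [ 181.82 -278.87   50.  ] 332.9035104083624 scene px [359.9  194.18]
A [ 200.52 -265.36   65.  ] top px [331.19 261.6 ]
B [ 492.96 -209.54   65.  ] top px [307.78 163.14]
h1 [512.   334.74  95.  ] top px [122.15 156.58]
h2 [446.19 346.35  95.  ] top px [117.3  178.92]
```

View pics/m.png

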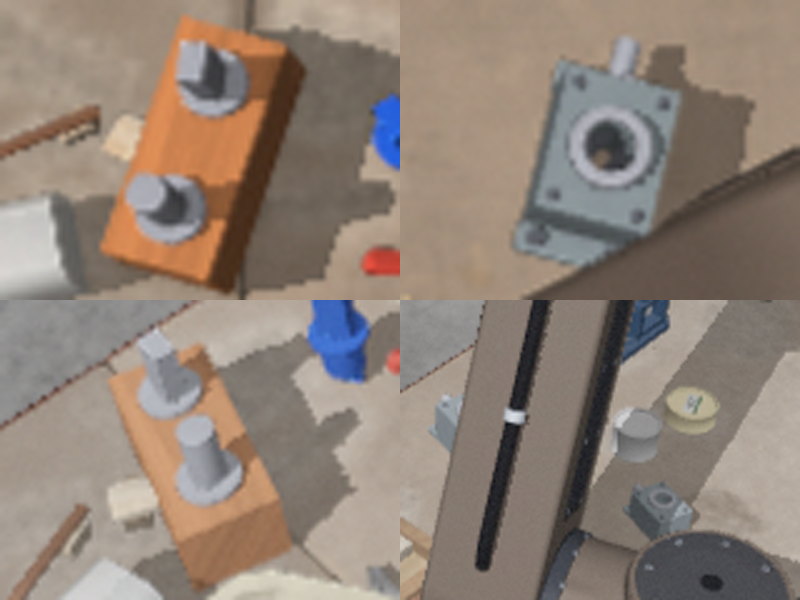

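```bash
cat >> h.py <<'E'
from scipy.spatial.transform import Rotation as Ro
def Rt(s=None): return Ro.from_euler('xyz',(s or env.state())['tcp_rot']).as_matrix()
def cmd(target,s=None):
    s=s or env.state();return Rt(s).T@(np.array(target)-s['eef_pos'])/500
E
python3 - <<'E'
from h import *
s=env.state();print(Rt(s));w=cams.camera_info('wrist');V=np.array(w['view']);R=V[:3,:3];c=-R.T@V[:3,3]
print('cam in tool',Rt(s).T@(c-s['eef_pos']),'cam axes in tool\n',Rt(s).T@R.T)
t=cams.camera_info('top')
a=onz(t,87+213/5,137+82/5,62);b=onz(t,87+170/5,137+210/5,62);print(a,b,a-b,np.linalg.norm(a-b))
bo=onz(t,278+612/5,138+145/5,70) if 0 else onz(t,278+(612-400)/5,138+145/5,70);print('bore',bo, np.hypot(*bo[:2]))
for p in ([*bo[:2],230],):print(cmd(p))
st=onz(t,278+(625-400)/5,138+50/5,50);print(st-bo)
E
```

```text
[[-0.    0.43 -0.9 ]
 [ 0.   -0.9  -0.43]
 [-1.   -0.   -0.  ]]
cam in tool [-155.39    1.04  -83.81] cam axes in tool
 [[-0.   -0.3   0.95]
 [ 1.   -0.    0.  ]
 [ 0.    0.95  0.3 ]]
[530.11 322.66  62.  ] [452.54 345.48  62.  ] [ 77.57 -22.82   0.  ] 80.86142635453518
bore [ 479.48 -246.05   70.  ] 538.925834237689
[-0.   -0.39 -0.66]
[ 64.01 -14.8  -20.  ]
```

Emit:
{"api": "carry_out", "payload": {
  "grip": [-1,-1,-1,-1,-1],
  "linear": [
    [0,-0.05,-0.08],
    [0,-0.05,-0.08],
    [0,-0.05,-0.08],
    [0,-0.05,-0.08],
    [0,-0.05,-0.08]
  ],
  "turn": [0,0,0,0,0]
}}

```text
t: 0.6
eef_pos: [395.2, -364.8, 228.5]
tcp_rot: [-1.262, 1.571, 2.321]
ft_force: [0.4, -0.3, -0.2]
opening: 1.002
```

Emit:
{"api": "carry_out", "payload": {
  "grip": [-1,-1,-1,-1,-1],
  "linear": [
    [0,-0.05,-0.08],
    [0,-0.05,-0.08],
    [0,-0.04,-0.08],
    [0,0,-0.02],
    [0,0,0]
  ],
  "turn": [0,0,0,0,0]
}}

```text
t: 1.1
eef_pos: [483.1, -246.7, 228.4]
tcp_rot: [-0.047, 1.571, -2.745]
ft_force: [0.3, -0.1, -1.1]
opening: 1.0
```

Run:
```python
from h import *
import pickle
s=env.state();i=cams.camera_info('wrist');a=cams.read_camera('wrist');cv2.imwrite('pics/w1.png',a)
pickle.dump((s,i),open('w1.pkl','wb'));print(s['eef_pos'],s['t'],s['ft_force'])
print(proj(i,[479.5,-246,70]))
g=cv2.resize(a,(768,576),interpolation=cv2.INTER_CUBIC);cv2.imwrite('pics/w1b.png',g)
```

```text
[ 483.07 -246.72  228.41] 1.1 [ 0.26 -0.08 -1.11]
[251.07 183.03]
```

View pics/w1b.png

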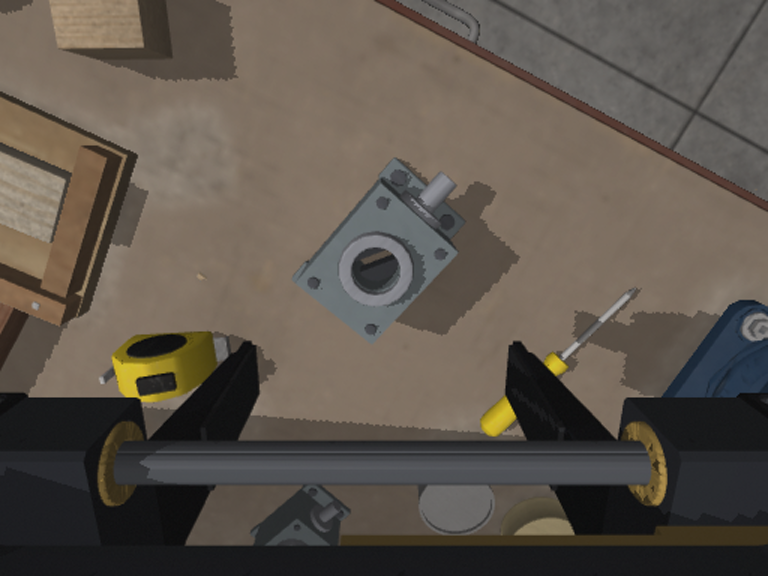

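Run:
```python
from h import *
import pickle
s,i=pickle.load(open('w1.pkl','rb'));a=cv2.imread('pics/w1.png')
h=cv2.cvtColor(a,cv2.COLOR_BGR2HSV)
x0,y0=210,140
m=((h[...,2]>140)&(h[...,1]<30)).astype(np.uint8)
m=m[140:215,210:295]
cs,_=cv2.findContours(m,cv2.RETR_CCOMP,cv2.CHAIN_APPROX_NONE)
for c in sorted(cs,key=len)[-3:]:
    if len(c)>5:
        e=cv2.fitEllipse(c);u,v=e[0][0]+x0,e[0][1]+y0
        p=onz(i,u,v,70);k=np.linalg.norm(onz(i,u+1,v,70)-p);print(len(c),u,v,np.array(e[1])*k,p)
q=[onz(i,u/1.5,v/1.5,60) for u,v in[(313,282),(371,329),(442,254),(384,203)]]
for k in range(4):d=q[(k+1)%4]-q[k];print(np.linalg.norm(d),np.arctan2(d[1],d[0]))
print(sum(q)/4)
st=onz(i,443/1.5,184/1.5,45);print('stub',st)
g=cv2.resize(a[155:205,225:280],None,fx=12,fy=12,interpolation=cv2.INTER_CUBIC)
cv2.imwrite('pics/c1.png',np.clip(g[:600]*1.7,0,255).astype(np.uint8))
```

```text
36 261.1323356628418 194.13621139526367 [ 2.76 18.28] [ 473.36 -260.07   70.  ]
37 263.9926948547363 176.9967384338379 [ 7.92 16.63] [ 490.58 -254.91   70.  ]
73 235.59540939331055 176.31555938720703 [15.97 30.02] [ 479.17 -229.24   70.  ]
52.705533592966056 -1.8465807556056544
72.77937201385522 -0.28313753714966233
52.06577893709719 1.2970617503453745
72.6801762044647 2.849640610983529
[ 481.1  -245.51   60.  ]
stub [ 550.01 -262.28   45.  ]
```

View pics/c1.png

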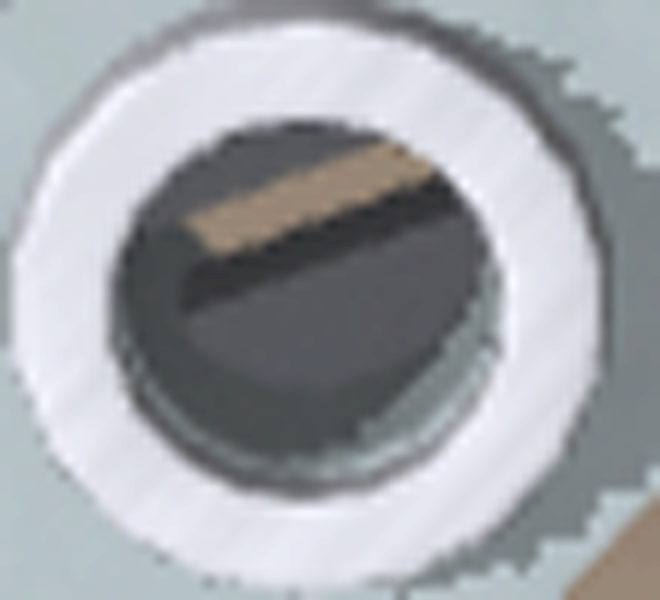

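Run:
```python
from h import *
import pickle
s,i=pickle.load(open('w1.pkl','rb'))
f=lambda x,y,z:onz(i,225+(x+.5)/12-.5,155+(y+.5)/12-.5,z)
b=f(307,306,70);print('bore',b, 'dia',np.linalg.norm(f(110,307,70)-f(503,307,70)),np.linalg.norm(f(12,305,70)-f(605,305,70)))
for p,q in[((185,315),(460,213)),((210,255),(435,175)),((188,215),(375,143))]:
    d=f(*q,36)-f(*p,36);print(np.arctan2(d[1],d[0]))
    m=(f(*q,36)+f(*p,36))/2;n=np.array([-d[1],d[0],0])/np.linalg.norm(d);print('offset from axis',(m-b)@n)
print(cmd([530.1,322.7,228.4]),cmd([*b[:2],228.4]))
R=Rt(s);print(np.arctan2(R[1,1],R[0,1]))
```

```text
bore [ 481.88 -243.84   70.  ] dia 32.498333997233594 49.02929133425457
-0.7629502874858
offset from axis -5.119227128665692
-0.778026491116335
offset from axis -0.8184901434066976
-0.7529933061061315
offset from axis 3.642705619851924
[-0.   -0.99 -0.58] [-0.   -0.01 -0.  ]
-1.126325489313317
```

Emit:
{"api": "carry_out", "payload": {
  "grip": [-1,-1,-1,-1,-1],
  "linear": [
    [0,-0.08,-0.047],
    [0,-0.08,-0.047],
    [0,-0.08,-0.047],
    [0,-0.08,-0.047],
    [0,-0.08,-0.047]
  ],
  "turn": [0,0,0,0,0]
}}

```text
t: 1.65
eef_pos: [502.4, -16.6, 228.6]
tcp_rot: [0.794, 1.57, -1.909]
ft_force: [1.0, 0.1, -0.7]
opening: 1.001
```

Emit:
{"api": "carry_out", "payload": {
  "grip": [-1,-1,-1,-1,-1],
  "linear": [
    [0,-0.08,-0.047],
    [0,-0.08,-0.047],
    [0,-0.08,-0.047],
    [0,-0.08,-0.047],
    [0,-0.08,-0.047]
  ],
  "turn": [0,0,0,0,0]
}}

```text
t: 2.15
eef_pos: [523.9, 214.6, 228.6]
tcp_rot: [0.956, 1.57, -1.746]
ft_force: [0.3, -0.8, 0.3]
opening: 0.999
```

Emit:
{"api": "carry_out", "payload": {
  "grip": [-1,-1,-1,-1],
  "linear": [
    [0,-0.08,-0.047],
    [0,-0.08,-0.047],
    [0,-0.03,-0.016],
    [0,0,0]
  ],
  "turn": [0,0,0,0]
}}

```text
t: 2.55
eef_pos: [533.0, 324.2, 227.9]
tcp_rot: [0.217, 1.57, -2.482]
ft_force: [-0.7, 0.6, -0.4]
opening: 1.003
```

Run:
```python
from h import *
import pickle
s=env.state();i=cams.camera_info('wrist');a=cams.read_camera('wrist');cv2.imwrite('pics/w2.png',a)
pickle.dump((s,i),open('w2.pkl','wb'));print(s['eef_pos'],s['t'],s['joints'])
u,v=proj(i,[530,322.7,85]);print(u,v)
u0,v0=int(u)-65,int(v)-50;u0=max(u0,0);v0=max(v0,0);print(u0,v0)
cv2.imwrite('pics/c2.png',cv2.resize(a[v0:v0+100,u0:u0+130],None,fx=6,fy=6,interpolation=cv2.INTER_CUBIC))
```

```text
[532.98 324.17 227.92] 2.55 [ 0.44  0.49  1.56 -0.    1.09  1.57]
253.23328312462107 187.69215688357016
188 137
```

View pics/c2.png

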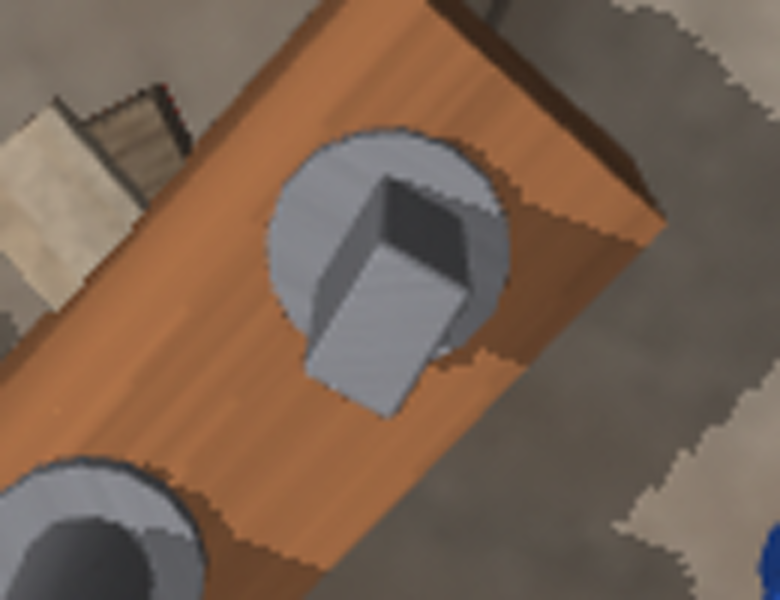

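Run:
```python
from h import *
import pickle
s,i=pickle.load(open('w2.pkl','rb'))
f=lambda x,y,z:onz(i,188+(x+.5)/6-.5,137+(y+.5)/6-.5,z)
q=[f(*p,108) for p in[(382,243),(468,292),(388,416),(305,370)]]
for k in range(4):d=q[(k+1)%4]-q[k];print(np.linalg.norm(d),np.arctan2(d[1],d[0]))
h=sum(q)/4;print('head',h,'collar',f(389,246,62))
R=Rt(s);print('tool y yaw',np.arctan2(R[1,1],R[0,1]))
print('to head', cmd([*h[:2],s['eef_pos'][2]]))
```

```text
14.526628374403208 -1.6614964513612105
22.452411103729116 3.034864543944799
14.198615460866224 1.480372691444334
22.453475531228662 -0.09211808129380934
head [532.23 325.04 108.  ] collar [533.19 325.18  62.  ]
tool y yaw -1.1280055183274849
to head [ 0. -0. -0.]
```

Emit:
{"api": "carry_out", "payload": {
  "grip": [-1,-1,-1,-1,-1],
  "linear": [
    [0.03,0,0],
    [0.03,0,0],
    [0.03,0,0],
    [0.03,0,0],
    [0,0,0]
  ],
  "turn": [0.043,0.043,0.043,0.042,0]
}}

```text
t: 3.1
eef_pos: [532.5, 321.1, 167.1]
tcp_rot: [0.643, 1.567, -2.599]
ft_force: [-0.2, 0.2, 0.3]
opening: 0.999
```

Run:
```python
from h import *
s=env.state();R=Rt(s);print(s['eef_pos'],s['joints'],'tool y yaw',np.arctan2(R[1,1],R[0,1]))
print(cmd([532.6,325.1,82]))
i=cams.camera_info('wrist');a=cams.read_camera('wrist');u,v=proj(i,[532.5,325,108]);print(u,v)
u0,v0=max(0,int(u)-60),max(0,int(v)-50);print(u0,v0)
import pickle;pickle.dump((s,i,u0,v0),open('w3.pkl','wb'))
cv2.imwrite('pics/c3.png',cv2.resize(a[v0:v0+100,u0:u0+120],None,fx=6,fy=6,interpolation=cv2.INTER_CUBIC))
```

```text
[532.49 321.1  167.06] [ 0.44  0.55  1.63 -0.    0.96  2.11] tool y yaw -1.6704700175051554
[ 0.17 -0.01  0.  ]
247.05053370621866 218.01068025815232
187 168
```

View pics/c3.png

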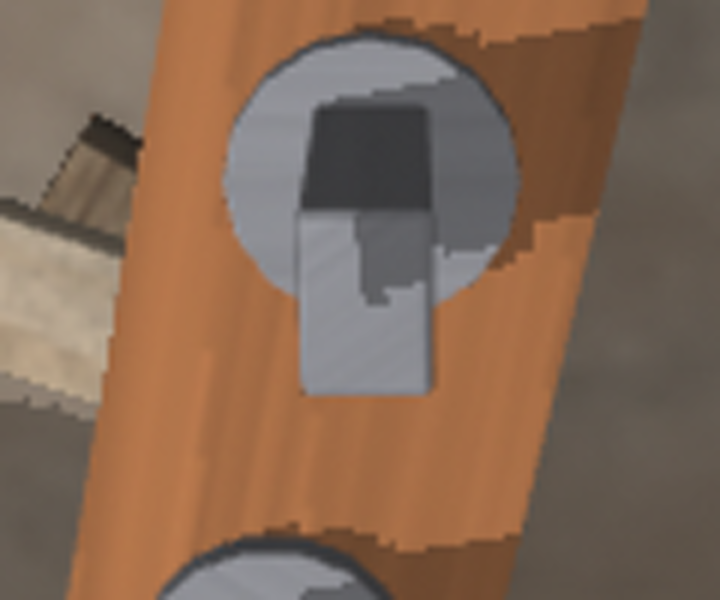

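Run:
```python
from h import *
import pickle
s0,i,u0,v0=pickle.load(open('w3.pkl','rb'))
f=lambda x,y,z:onz(i,u0+(x+.5)/6-.5,v0+(y+.5)/6-.5,z)
h=f(366.5,303,108);print('head',h,'collar',f(372,178,62),np.linalg.norm(f(300,303,108)-f(434,303,108)),np.linalg.norm(f(366,212,108)-f(366,394,108)))
s=env.state();print(s['eef_pos'],s['tcp_rot'],Rt(s),cmd([*h[:2],82])*500)
```

```text
head [532.4  324.57 108.  ] collar [532.79 324.57  62.  ] 15.700517784564678 22.89662393059818
[532.95 321.68 168.27] [ 0.7   1.57 -2.54] [[-0.   -0.09 -1.  ]
 [-0.   -1.    0.09]
 [-1.    0.    0.  ]] [86.27 -2.93  0.7 ]
```

Emit:
{"api": "carry_out", "payload": {
  "grip": [-1,-1,-1,-1,-1],
  "linear": [
    [0.05,-0.006,0.001],
    [0.05,0,0],
    [0.05,0,0],
    [0.022,0,0],
    [0,0,0]
  ],
  "turn": [0,0,0,0,0]
}}

```text
t: 3.65
eef_pos: [532.5, 326.0, 82.2]
tcp_rot: [0.64, 1.569, -2.595]
ft_force: [-0.0, -0.6, 0.4]
opening: 0.999
```

Emit:
{"api": "carry_out", "payload": {
  "grip": [1,1,1,1,1],
  "linear": [
    [0,0,0],
    [0,0,0],
    [0,0,0],
    [0,0,0],
    [0,0,0]
  ],
  "turn": [0,0,0,0,0]
}}

```text
t: 4.15
eef_pos: [532.6, 326.9, 83.0]
tcp_rot: [-2.784, 1.57, 0.262]
ft_force: [-1.0, -0.1, -0.2]
opening: 0.637
```

Emit:
{"api": "carry_out", "payload": {
  "grip": [1,1,1,1,1],
  "linear": [
    [0,0,0],
    [0,0,0],
    [0,0,0],
    [0,0,0],
    [0,0,0]
  ],
  "turn": [0,0,0,0,0]
}}

```text
t: 4.65
eef_pos: [532.5, 326.9, 82.5]
tcp_rot: [1.085, 1.571, -2.152]
ft_force: [-0.0, 1.1, 0.3]
opening: 0.216
```

Emit:
{"api": "carry_out", "payload": {
  "grip": [1,1,1,1,1],
  "linear": [
    [0,0.003,0],
    [0,0,0],
    [0,0,0],
    [0,0,0],
    [0,0,0]
  ],
  "turn": [0,0,0,0,0]
}}

```text
t: 5.15
eef_pos: [532.3, 325.3, 82.6]
tcp_rot: [1.426, 1.571, -1.811]
ft_force: [-0.3, -1.1, -0.6]
opening: 0.17
```

Emit:
{"api": "carry_out", "payload": {
  "grip": [1,1,1],
  "linear": [
    [0,0,0],
    [0,0,0],
    [0,0,0]
  ],
  "turn": [0,0,0]
}}

```text
t: 5.45
eef_pos: [532.3, 325.3, 82.6]
tcp_rot: [1.255, 1.571, -1.982]
ft_force: [0.7, -0.6, -0.7]
opening: 0.168
```

Emit:
{"api": "carry_out", "payload": {
  "grip": [1,1,1,1,1],
  "linear": [
    [-0.01,0,0],
    [-0.03,0,0],
    [-0.05,0,0],
    [-0.05,0,0],
    [-0.05,0,0]
  ],
  "turn": [0,0,0,0,0]
}}

```text
t: 5.95
eef_pos: [532.3, 325.4, 179.7]
tcp_rot: [-2.608, 1.57, 0.438]
ft_force: [0.6, 0.1, -2.2]
opening: 0.168
```

Emit:
{"api": "carry_out", "payload": {
  "grip": [1,1,1,1],
  "linear": [
    [-0.05,0,0],
    [-0.03,0,0],
    [0,0,0],
    [0,0,0]
  ],
  "turn": [0,0,0,0]
}}

```text
t: 6.35
eef_pos: [532.1, 325.3, 217.8]
tcp_rot: [-2.981, 1.571, 0.066]
ft_force: [-1.3, 0.4, -3.6]
opening: 0.17
```

Run:
```python
from h import *
s=env.state();R=Rt(s);print(s['eef_pos'],s['joints'],s['ft_force'],s['opening'],'y yaw',np.arctan2(R[1,1],R[0,1]))
print(cmd([481.5,-244.5,212]))
i=cams.camera_info('wrist');a=cams.read_camera('wrist')
import pickle;pickle.dump((s,i),open('w4.pkl','wb'));cv2.imwrite('pics/w4.png',a)
u,v=proj(i,s['eef_pos']);print(u,v)
```

```text
[532.06 325.28 217.78] [ 0.44  0.5   1.58 -0.    1.07  2.11] [-1.26  0.42 -3.57] 0.1695163715164365 y yaw -1.6661638520790227
[ 0.01  1.14 -0.01]
252.26317646306794 258.6078768167591
```

View pics/w4.png

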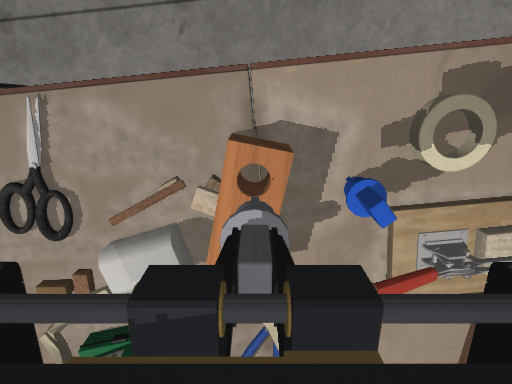

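Emit:
{"api": "carry_out", "payload": {
  "grip": [1,1,1,1,1],
  "linear": [
    [0,0.05,0],
    [0,0.09,0],
    [0,0.09,0],
    [0,0.09,0],
    [0,0.09,0]
  ],
  "turn": [0,0,0,0,0]
}}

```text
t: 6.9
eef_pos: [512.0, 119.7, 216.7]
tcp_rot: [0.256, 1.569, -2.98]
ft_force: [0.9, -0.2, -2.6]
opening: 0.169
```

Emit:
{"api": "carry_out", "payload": {
  "grip": [1,1,1,1,1],
  "linear": [
    [0,0.09,0],
    [0,0.09,0],
    [0,0.09,0],
    [0,0.09,0],
    [0,0.09,0]
  ],
  "turn": [0,0,0,0,0]
}}

```text
t: 7.4
eef_pos: [490.5, -104.3, 216.8]
tcp_rot: [-0.224, 1.569, 2.823]
ft_force: [1.3, 0.5, -3.7]
opening: 0.168
```

Emit:
{"api": "carry_out", "payload": {
  "grip": [1,1,1,1,1],
  "linear": [
    [0,0.09,0],
    [0,0.09,0],
    [0,0.07,0],
    [0,0.03,0],
    [0,0,0]
  ],
  "turn": [0,0,0,0,0]
}}

```text
t: 7.9
eef_pos: [477.5, -243.4, 216.7]
tcp_rot: [-0.437, 1.569, 2.607]
ft_force: [-0.1, 0.3, -3.5]
opening: 0.168
```

Emit:
{"api": "carry_out", "payload": {
  "grip": [1,1,1,1,1],
  "linear": [
    [0,0,0],
    [0,0,0],
    [0,0,0],
    [0,0,0],
    [0,0,0]
  ],
  "turn": [0.043,0.043,0.043,0.043,0.041]
}}

```text
t: 8.4
eef_pos: [478.1, -240.3, 217.2]
tcp_rot: [-0.004, 1.57, 2.369]
ft_force: [0.1, 0.3, -2.0]
opening: 0.17
```

Run:
```python
from h import *
s=env.state();R=Rt(s);print(s['eef_pos'],s['joints'],s['ft_force'],s['opening'],'y yaw',np.arctan2(R[1,1],R[0,1]))
print(cmd([481.5,-244.5,212])*500)
i=cams.camera_info('wrist');a=cams.read_camera('wrist')
import pickle;pickle.dump((s,i),open('w5.pkl','wb'));cv2.imwrite('pics/w5.png',a)
p=s['eef_pos']
print('bore',proj(i,[481.5,-244.5,70]),'collar far edge pred',proj(i,p+R@[20.6,0,21]),'centre',proj(i,p+R@[20.6,0,0]), 'L/R', proj(i,p+R@[20.6,-21,0]),proj(i,p+R@[20.6,21,0]))
cv2.imwrite('pics/c5.png',cv2.resize(a[110:270,150:360],None,fx=3.7,fy=3.7,interpolation=cv2.INTER_CUBIC))
```

```text
[ 478.08 -240.3   217.21] [-0.59  0.38  1.79  0.    0.97  1.75] [ 0.14  0.26 -2.04] 0.17021498040504227 y yaw -2.339578512140072
[ 5.21  0.65 -5.39]
bore [254.28 179.13] collar far edge pred [253.1  274.15] centre [253.02 242.83] L/R [217.5  242.87] [288.54 242.8 ]
```

View pics/c5.png

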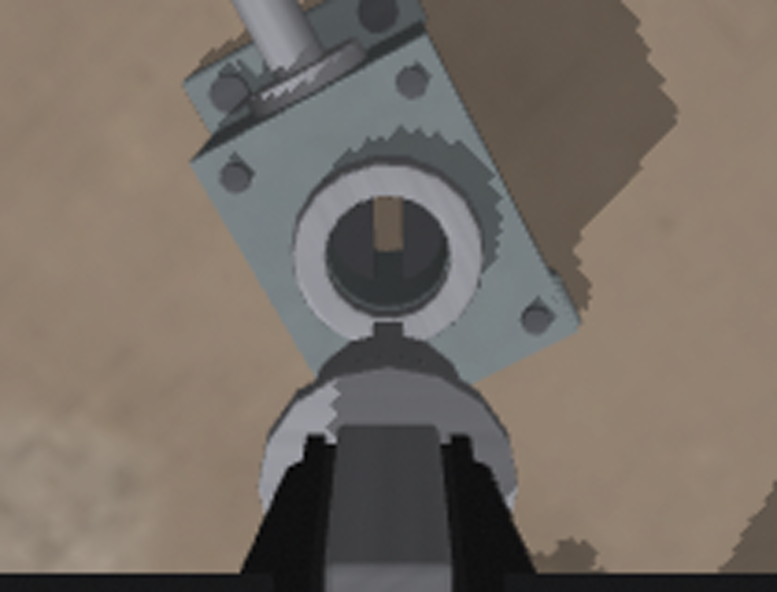

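Run:
```python
from h import *
import pickle
s,i=pickle.load(open('w5.pkl','rb'));R=Rt(s);p=s['eef_pos']
g=lambda x,y:(150+(x+.5)/3.7-.5,110+(y+.5)/3.7-.5)
f=lambda x,y,z:onz(i,*g(x,y),z)
b=f(387.8,255.5,70);print('bore',b,np.linalg.norm(f(327,255,70)-f(448,255,70)),'boss',f(389,250,70))
print('far collar obs',g(389,368),'pred',proj(i,p+R@[20.6,0,-21]),'L/R obs',g(260,480),g(517,480))
print('tang tip obs (top edge of tip, thickness) ',g(388.5,322),'pred',proj(i,p+R@[72.6,0,-12]))
d=f(404,200,36)-f(404,275,36);print('slot yaw',np.arctan2(d[1],d[0]))
d=f(374,200,36)-f(374,275,36);print('slot yaw',np.arctan2(d[1],d[0]))
s=env.state();R=Rt(s);print(s['eef_pos'],np.arctan2(R[1,1],R[0,1]),R.T@(b-s['eef_pos']))
```

```text
bore [ 481.7  -244.92   70.  ] 31.243183458979754 boss [ 482.54 -246.16   70.  ]
far collar obs (254.77027027027026, 209.09459459459458) pred [252.92 209.43] L/R obs (219.90540540540542, 239.36486486486487) (289.3648648648649, 239.36486486486487)
tang tip obs (top edge of tip, thickness)  (254.63513513513513, 196.66216216216216) pred [253.3 196.6]
slot yaw -0.7660350779049789
slot yaw -0.7734174000131625
[ 478.08 -240.36  217.22] -2.3470457725274625 [147.21   0.71  -5.96]
```

Emit:
{"api": "carry_out", "payload": {
  "grip": [1,1,1,1,1],
  "linear": [
    [0.02,0,-0.012],
    [0.04,0,0],
    [0.04,0,0],
    [0.02,0,0],
    [0,0,0]
  ],
  "turn": [0,0,0,0,0]
}}

```text
t: 8.95
eef_pos: [482.1, -245.6, 156.0]
tcp_rot: [0.165, 1.568, 2.545]
ft_force: [1.3, -0.7, -3.2]
opening: 0.167
```

Emit:
{"api": "carry_out", "payload": {
  "grip": [1,1],
  "linear": [
    [0,0,0],
    [0,0,0]
  ],
  "turn": [0,0,0]
}}

```text
invalid input at $.turn: expected 2 entries
```

Run:
```python
from h import *
s=env.state();R=Rt(s);print(s['eef_pos'],s['ft_force'],'y yaw',np.arctan2(R[1,1],R[0,1]))
b=[481.7,-244.9,70]
print(R.T@(b-s['eef_pos']))
i=cams.camera_info('wrist');a=cams.read_camera('wrist')
import pickle;pickle.dump((s,i),open('w6.pkl','wb'));cv2.imwrite('pics/w6.png',a)
cv2.imwrite('pics/c6.png',cv2.resize(a[130:290,150:360],None,fx=3.7,fy=3.7,interpolation=cv2.INTER_CUBIC))
```

```text
[ 482.06 -245.56  156.04] [ 1.27 -0.74 -3.2 ] y yaw -2.332915133689336
[86.04 -0.27  0.46]
```

View pics/c6.png

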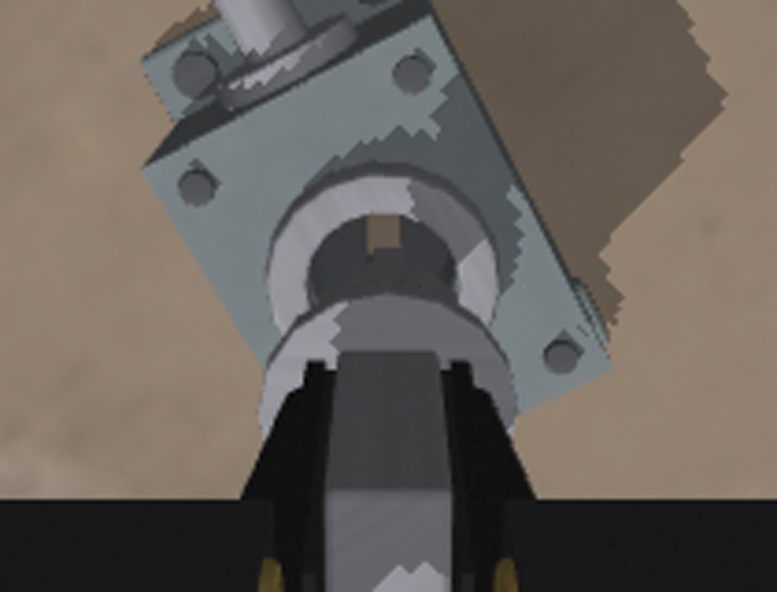

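Run:
```python
from h import *
import pickle
s,i=pickle.load(open('w6.pkl','rb'));R=Rt(s);p=s['eef_pos']
g=lambda x,y:(150+(x+.5)/3.7-.5,130+(y+.5)/3.7-.5)
f=lambda x,y,z:onz(i,*g(x,y),z)
for nm,b,r in(('bore',f(384,213,70),16),('boss',f(384,176,70),25)):print(nm,R.T@(b-p)+[0,0,r])
w=R.T@(f(310,283,70)-f(458,283,70));print('dia',w)
print('collar far',g(388,296),proj(i,p+R@[20.6,0,-21]))
s=env.state();print(s['eef_pos'],s['ft_force'],Rt(s).T@([481.7,-244.9,70]-s['eef_pos']))
```

```text
bore [86.    0.05  0.73]
boss [85.97  0.07  1.8 ]
dia [ -0.02 -31.3   -0.04]
collar far (254.5, 209.63513513513513) [252.92 209.41]
[ 482.43 -245.92  157.11] [ 0.13 -0.22 -3.09] [87.12 -0.25  1.13]
```

Emit:
{"api": "carry_out", "payload": {
  "grip": [1,1,1,1,1],
  "linear": [
    [0,-0.0017,0.0022],
    [0.012,0,0],
    [0.012,0,0],
    [0.012,0,0],
    [0,0,0]
  ],
  "turn": [0,0,0,0,0]
}}

```text
t: 9.5
eef_pos: [481.9, -244.6, 138.8]
tcp_rot: [0.205, 1.57, 2.582]
ft_force: [0.1, 0.0, -2.5]
opening: 0.166
```

Emit:
{"api": "carry_out", "payload": {
  "grip": [1,1,1,1,1],
  "linear": [
    [0.006,0,0],
    [0.006,0,0],
    [0.006,0,0],
    [0,0,0],
    [0,0,0]
  ],
  "turn": [0,0,0,0,0]
}}

```text
t: 10.0
eef_pos: [482.2, -244.8, 130.6]
tcp_rot: [1.887, 1.571, -2.019]
ft_force: [-0.1, 0.1, -3.1]
opening: 0.162
```

Run:
```python
from h import *
s=env.state();R=Rt(s);print(s['eef_pos'],s['ft_force'],s['moment'],'y yaw',np.arctan2(R[1,1],R[0,1]),R.T@([481.7,-244.9,70]-s['eef_pos']))
```

```text
[ 482.16 -244.82  130.62] [-0.13  0.14 -3.14] [ 0.13  0.02 -0.02] y yaw -2.335422064089996 [60.62  0.37  0.28]
```

Emit:
{"api": "carry_out", "payload": {
  "grip": [1,1,1,1],
  "linear": [
    [0.004,0,0],
    [0.004,0,0],
    [0.004,0,0],
    [0,0,0]
  ],
  "turn": [0,0,0,0]
}}

```text
t: 10.4
eef_pos: [482.0, -244.7, 124.3]
tcp_rot: [0.204, 1.57, 2.581]
ft_force: [0.3, -0.1, -3.3]
opening: 0.169
```

Emit:
{"api": "carry_out", "payload": {
  "grip": [1,1,1,1],
  "linear": [
    [0.004,0,0],
    [0.004,0,0],
    [0,0,0],
    [0,0,0]
  ],
  "turn": [0,0,0,0]
}}

```text
t: 10.8
eef_pos: [482.1, -244.7, 120.5]
tcp_rot: [0.311, 1.571, 2.688]
ft_force: [-0.3, 1.1, -2.6]
opening: 0.162
```

Emit:
{"api": "carry_out", "payload": {
  "grip": [1,1,1,1],
  "linear": [
    [0.004,0,0],
    [0.004,0,0],
    [0.004,0,0],
    [0,0,0]
  ],
  "turn": [0,0,0,0]
}}

```text
t: 11.2
eef_pos: [482.1, -244.8, 114.3]
tcp_rot: [0.324, 1.57, 2.701]
ft_force: [-0.6, 0.7, -3.5]
opening: 0.168
```

Emit:
{"api": "carry_out", "payload": {
  "grip": [1,1,1,1],
  "linear": [
    [0.003,0,0],
    [0.003,0,0],
    [0,0,0],
    [0,0,0]
  ],
  "turn": [0,0,0,0]
}}

```text
t: 11.6
eef_pos: [482.1, -244.7, 111.5]
tcp_rot: [0.304, 1.571, 2.681]
ft_force: [-1.8, 2.2, -4.1]
opening: 0.167
```

Emit:
{"api": "carry_out", "payload": {
  "grip": [1,1,1,1],
  "linear": [
    [0.002,0,0.001],
    [0.002,0,0],
    [0,0,0],
    [0,0,0]
  ],
  "turn": [0,0,0,0]
}}

```text
t: 12.0
eef_pos: [482.0, -244.6, 109.7]
tcp_rot: [-3.131, 1.57, -0.754]
ft_force: [-0.3, 1.1, -3.5]
opening: 0.165
```

Emit:
{"api": "carry_out", "payload": {
  "grip": [1,1,1,1],
  "linear": [
    [0.002,0,0],
    [0.002,0,0],
    [0,0,0],
    [0,0,0]
  ],
  "turn": [0,0,0,0]
}}

```text
t: 12.4
eef_pos: [481.8, -244.5, 107.6]
tcp_rot: [2.665, 1.571, -1.241]
ft_force: [-0.4, -0.6, -3.7]
opening: 0.169
```

Emit:
{"api": "carry_out", "payload": {
  "grip": [1,1,1,1],
  "linear": [
    [0.002,0,0],
    [0.002,0,0],
    [0,0,0],
    [0,0,0]
  ],
  "turn": [0,0,0,0]
}}

```text
t: 12.8
eef_pos: [481.8, -244.5, 105.6]
tcp_rot: [1.233, 1.571, -2.673]
ft_force: [-0.1, -0.2, -3.7]
opening: 0.17
```

Emit:
{"api": "carry_out", "payload": {
  "grip": [1,1,1,1],
  "linear": [
    [0.002,0,0],
    [0.002,0,0],
    [0,0,0],
    [0,0,0]
  ],
  "turn": [0,0,0,0]
}}

```text
t: 13.2
eef_pos: [481.8, -244.5, 103.6]
tcp_rot: [1.357, 1.571, -2.55]
ft_force: [-0.6, -0.4, -3.0]
opening: 0.165
```

Emit:
{"api": "carry_out", "payload": {
  "grip": [1,1,1,1,1],
  "linear": [
    [0.002,0,0],
    [0.002,0,0],
    [0.002,0,0],
    [0.002,0,0],
    [0,0,0]
  ],
  "turn": [0,0,0,0,0]
}}

```text
t: 13.7
eef_pos: [481.7, -244.5, 99.5]
tcp_rot: [0.458, 1.571, 2.835]
ft_force: [0.2, -0.9, -3.1]
opening: 0.166
```

Emit:
{"api": "carry_out", "payload": {
  "grip": [1,1,1,1],
  "linear": [
    [0.002,0,0],
    [0.002,0,0],
    [0,0,0],
    [0,0,0]
  ],
  "turn": [0,0,0,0]
}}

```text
t: 14.1
eef_pos: [481.8, -244.5, 97.6]
tcp_rot: [2.737, 1.571, -1.169]
ft_force: [0.8, 0.2, -3.1]
opening: 0.168
```

Emit:
{"api": "carry_out", "payload": {
  "grip": [1,1,1],
  "linear": [
    [0.001,0,0],
    [0.001,0,0],
    [0,0,0]
  ],
  "turn": [0,0,0]
}}

```text
t: 14.4
eef_pos: [481.8, -244.4, 96.6]
tcp_rot: [1.493, 1.571, -2.413]
ft_force: [0.2, 0.0, -3.3]
opening: 0.166
```

Emit:
{"api": "carry_out", "payload": {
  "grip": [1,1,1],
  "linear": [
    [0.001,0,0],
    [0,0,0],
    [0,0,0]
  ],
  "turn": [0,0,0]
}}

```text
t: 14.7
eef_pos: [481.8, -244.5, 96.2]
tcp_rot: [3.01, 1.571, -0.896]
ft_force: [0.6, 0.4, -1.3]
opening: 0.166
```

Contact begins; press a touch more.

Emit:
{"api": "carry_out", "payload": {
  "grip": [1,1,1],
  "linear": [
    [0.001,0,0],
    [0,0,0],
    [0,0,0]
  ],
  "turn": [0,0,0]
}}

```text
t: 15.0
eef_pos: [481.9, -244.5, 96.1]
tcp_rot: [3.139, 1.57, -0.767]
ft_force: [-2.0, 1.4, 6.0]
opening: 0.167
```

Emit:
{"api": "carry_out", "payload": {
  "grip": [1,1,1],
  "linear": [
    [0.001,0,0],
    [0,0,0],
    [0,0,0]
  ],
  "turn": [0,0,0]
}}

```text
t: 15.3
eef_pos: [481.9, -244.5, 96.0]
tcp_rot: [-3.094, 1.57, -0.717]
ft_force: [-3.9, 2.2, 10.5]
opening: 0.166
```

Emit:
{"api": "carry_out", "payload": {
  "grip": [1,-0.3,-0.3,-0.3,-0.3],
  "linear": [
    [-0.001,0,0],
    [0,0,0],
    [0,0,0],
    [0,0,0],
    [0,0,0]
  ],
  "turn": [0,0,0,0,0]
}}

```text
t: 15.8
eef_pos: [481.8, -244.5, 95.5]
tcp_rot: [2.08, 1.571, -1.826]
ft_force: [-0.1, 0.0, 0.6]
opening: 0.443
```

Emit:
{"api": "carry_out", "payload": {
  "grip": [-0.3,-0.3,-0.3,-0.3,-0.3],
  "linear": [
    [0,0,0],
    [0,0,0],
    [0,0,0],
    [0,0,0],
    [0,0,0]
  ],
  "turn": [0,0,0,0,0]
}}

```text
t: 16.3
eef_pos: [481.8, -244.5, 95.6]
tcp_rot: [2.949, 1.571, -0.958]
ft_force: [0.2, -0.3, -0.3]
opening: 0.651
```

Emit:
{"api": "carry_out", "payload": {
  "grip": [-0.3,-0.3,-0.3,-0.3,-0.3],
  "linear": [
    [-0.01,0,0],
    [-0.04,0,0],
    [-0.08,0,0],
    [-0.08,0,0],
    [0,0,0]
  ],
  "turn": [0,0,0,0,0]
}}

```text
t: 16.8
eef_pos: [483.4, -245.4, 205.7]
tcp_rot: [-2.975, 1.562, -0.597]
ft_force: [0.7, -0.2, -0.0]
opening: 0.648
```

Run:
```python
from h import *
s=env.state();R=Rt(s);print(s['eef_pos'],s['ft_force'],s['opening'],s['t'])
i=cams.camera_info('wrist');a=cams.read_camera('wrist')
import pickle;pickle.dump((s,i),open('w7.pkl','wb'))
t=cams.read_camera('top')
cr=lambda im,u,v,w,h:cv2.resize(im[v-h:v+h,u-w:u+w],(400,300),interpolation=cv2.INTER_CUBIC)
u,v=proj(i,[482,-244.8,90]).astype(int);v=max(v,60);print(u,v)
cv2.imwrite('pics/c7.png',np.hstack([cr(a,u,v,80,60),cr(t,127,167,40,30)]))
```

```text
[ 483.36 -245.4   205.67] [ 0.65 -0.22 -0.04] 0.6477138842340645 16.8
254 197
```

View pics/c7.png

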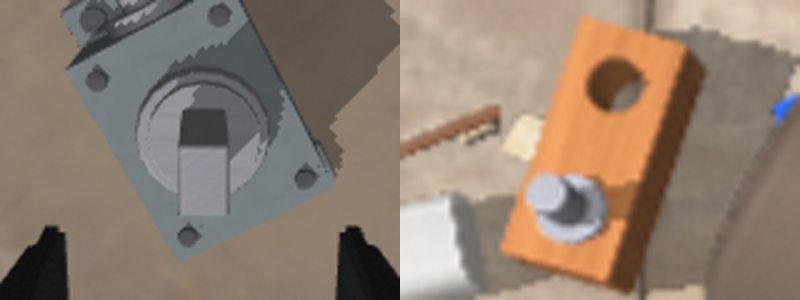

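The left crop shows the shaft upright with its collar flush on the boss (crop about 205,135) and the fingers clear. The right crop shows the plug still in its hole and the shaft's hole empty.

Emit:
{"api": "carry_out", "payload": {
  "grip": [-0.3,-0.3,-0.3],
  "linear": [
    [-0.02,0,0],
    [0,0,0],
    [0,0,0]
  ],
  "turn": [0,0,0]
}}

```text
t: 17.2
eef_pos: [481.7, -244.4, 210.1]
tcp_rot: [0.229, 1.57, 2.606]
ft_force: [-0.1, -0.1, 0.7]
opening: 0.646
```

```bash
python3 -c "
from cell import env
s=env.state();print(s['t'],s['eef_pos'],s['ft_force']);print(env.job_done())"
```

```text
17.2 [ 481.70941065 -244.38968419  210.14831862] [-0.05396659 -0.09001428  0.65803103]
the job is handed in; nothing more can be done
None
```

The drive shaft is seated in the bore of the gearbox of the given size, with its collar on the boss. The gripper has let go, and the job is handed in at t = 17.2 s.

- **Turning:** I measured the slot direction from two wrist views (about −0.77 rad in the world frame) and turned the shaft to it before inserting. The tang went straight into the slot, so no turning search under contact was needed.
- **Seating:** There was no rise in vertical force past the depth where a misaligned tang would stop. Contact came with the TCP at about z 96.1 mm, against 96.6 mm expected. I then pressed to about 14 N, well under the 60 N limit.
- **Last checks:** The final picture shows the shaft upright with the collar flush on the boss and the fingers clear. The plug is still in its hole and the shaft's hole is empty. The wrist force read about zero. I did not check the other bystanders in a last picture, but nothing touched them on the way.
- **Disagreements:** The wrist camera was off by about 1 mm sideways against the held shaft, and I corrected for it. The two position estimates for the bore differed by 1 to 2 mm. During insertion a side force of about 3 N appeared, and a 0.5 mm shift removed it.

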